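Shift the wood lathe into its top range and start it

TASK

The blank on the wood lathe has been roughed round and now needs the top speed range. Push (do not grip) the range lever on the front of the headstock across, past its middle notch and all the way to its far stop, then press the start button on the lathe's control box fully in and let it come back. Leave the mushroom stop button and everything lying about on the bench alone.

Things in the scene. Friction and masses are not known exactly. Their poses are not given: they have to be found in the camera images.
- lathe: benchtop wood lathe, fixed: green bed 740 x 98 mm, top 107 mm high; at its +y end the blue headstock; a pale blank 62 mm thick between centres, 212 mm high. Origin on the bench under the spindle axis; y along the spindle towards the headstock, x level to the lathe's back, z up. Tool rest (222 mm high) with holder reaches forward to x = -135 mm for y = -235 to -45 mm
- range_lever (a joint): hinge along the lathe's x, rad. 0: low range, the start (up to 0.06 off), leaning 0.575 towards the belt guard (lathe +y); grows as it swings over the top towards the tailstock (-y); 0.575: upright, middle notch; 1.15: far stop. Sprung notches: about 7 N at the knob to leave the low end or the middle; past 0.3 it jumps ahead to the middle, past 1.0 to the far stop, and rests there
- lever_knob (a point): centre of the black ball knob, 30 mm across, at the end of the range lever on the headstock's front; its stem, 10 mm thick, runs down to the pivot. It swings on a 105 mm radius about point lever_pivot in an upright plane at lathe x = -123 mm; 273 mm above the bench at both ends, 290 mm in the middle
- lever_pivot (a point): point on the lever's hinge axis in the knob's plane: lathe x = -123, y = 160 mm, 185 mm above the bench; axes as the lathe. Hub 34 mm across. Headstock: y = 60 to 260 mm, front at x = -75 mm, rounded top 275 mm high; a pad behind the lever (y = 92 to 228 mm, up to 240 mm high) at x = -89 mm. Belt guard and handwheel go on to y = 333 mm, 278 mm high
- control: the lathe's control box, grey, 90 x 180 x 46 mm, dark top plate 48 mm above the bench; stands firm, does not shift; right or left in front of the lathe. Origin on the bench under its centre, y along its length. On top: start button at y = +55 mm, a round dial (32 mm across, 59 mm high) and a small switch in the middle, mushroom stop button at y = -55 mm
- start_top (a point): centre of the top face of the start button: a plain steel cylinder 30 mm across, its flat top 63 mm above the bench when out and standing 10 mm proud of its 40 mm steel collar; pressed straight down
- start_button (a joint): travel of the start button, m: 0 = out, 0.006 = fully in; sprung, it takes 2 to 5 N and comes back by itself
- stop_button (a joint): travel of the black mushroom stop button (head 40 mm across, 80 mm high above the bench, 110 mm from the start button): 0 = out, 0.006 = in; to be left alone
- chuck: a four-jaw scroll chuck, a dark steel disc 100 mm across and 60 mm high over its jaws, 1.6 kg, loose on the bench; origin under its centre
- gouge: a roughing gouge lying on the bench, wooden handle 250 mm long and 34 mm thick, blade 160 mm; origin at the ferrule on the bench, its x axis towards the blade's tip
- skew: a skew chisel lying on the bench, wooden handle 220 mm long and 30 mm thick, blade 150 mm; origin at the ferrule on the bench, its x axis towards the blade's tip
- wax_tin: a round polish tin 72 mm across, 52 mm high; origin under its centre
- calipers: outside calipers lying flat, 11 mm thick, about 135 mm long and 100 mm wide; origin at their hinge, x towards the points
- sanding_block: a cork sanding block 110 x 65 x 32 mm (x, y, z); origin under its centre
- square_blank: a square length of wood 200 x 45 x 45 mm lying on the bench along its own y; origin under its centre
There are look-alikes about, which are no part of the job. What is shaped like the control but turquoise is not meant.

How it is judged:
On the way, in this order (a step that is already met when the one before it is completed fails the run):
1. the range lever stands at its far stop, past the middle notch (value of joint range_lever above 1.08 rad), for 0.2 s.
2. the start button is pressed fully in (value of joint start_button above 0.0048 m), for 0.05 s.
At the end, for the whole second after the job is handed in: The range lever rests at the far stop (more than 1.08 of 1.15 rad), the start button has been pressed in (more than 4.8 of 6 mm) after that and is out again, the stop button is out (value of joint range_lever above 1.08 rad and value of joint each of start_button, stop_button below 0.0015 m); the robot touches nothing.
It fails at once if the start button is pressed before the lever is at its far stop (value of joint start_button above 0.003 m and value of joint range_lever below 1.05 rad).
It fails at once if the stop button is pressed (value of joint stop_button above 0.003 m).
It fails at once if the lever's knob is gripped between the fingers (distance between the grasp point and lever_knob below 0.016 m).
It fails at once if something lying on the bench is pushed about, picked up or carried (moved more than 30 mm) (distance of any of chuck, gouge, skew, wax_tin, calipers, sanding_block, square_blank from where it was at the start of the episode above 0.03 m).
It also fails if it takes over 48 s, if anything falls off the work surface, if the arm or the gripper's body presses on something with over 40 N, if the wrist force passes 120 N, or if a joint passes its speed limit or range.

ROBOT

A 7-joint arm with a two-finger parallel gripper is mounted at the origin on the work surface. World frame = base frame: x ahead of the robot, y to its left, z up, the work surface at z = 0. Lengths are in m, angles in rad, forces in N, time in s.
With the tool pointing down it reaches from about 0.425 to 0.925 m from the base axis. Payload 6.8 kg.
Tool frame: the origin (TCP) lies midway between the tips of the shut fingers; the grasp point (between the pads) lies 19 mm behind it; z points along the fingers, y is the line along which they close (so a half turn about z gives the same grasp; the last joint's range is limited). The gripper opens to 85 mm and grips with 20 to 120 N. Pads are 22 mm wide; open, the fingers measure 114 mm over their backs; the gripper's body (76 mm by 85 mm) begins 54 mm behind the grasp point. The pads swing forward as they close: fully open they stand 13 mm farther back than shut.
Start: joints at [1.198, 0.477, 0.022, 1.555, -0.011, 1.109, -0.083], TCP at [0.177, -0.651, 0.231] pointing down, gripper open.
Joint ranges: [-2.96, 2.96], [-0.34, 2.1], [-1.41, 1.46], [0.24, 2.44], [-1.37, 4.51], [0.17, 1.92], [-2.96, 2.96]. Speed limits (rad/s): [2.39, 2.39, 3.14, 3.14, 3.14, 3.14, 3.14].

INTERFACE

Orientations are given as a unit quaternion [w, x, y, z].
In Python, from station import readout, imaging, hand_in gives the robot as it stands.
- The arm moves only by the tool drive_tool, never from a script. Its argument "series" is a list of rows, each a list of 5 numbers: the shift along the tool's x, y, z in cm, then the turn about the tool's z in degrees, then the closure, from -1 (fully open) to 1 (shut). A call has 1 to 8 rows; each row shifts and turns the commanded pose from where the row before left it, along the tool's axes as they then stand; what a row does not reach is not made up. A row lasts 1/10 s, in which the tool goes at most 50 mm and 8.59 degrees, less where a joint would pass 70% of its speed; a pose out of reach is approached as far as the arm can. A call with a gripper value outside its range is refused whole. The fingers move at their own pace and stop on an object; "squeeze" is the grip in N (left out, the last holds). Time passes only in rows, so rows that do not move let the fingers close. It gives the time, the measured TCP pose, the force, the opening and the grip force at its end, in the units of the state.
- readout.get_obs(): the state, without advancing time (a new reading comes with each control period).
- imaging.read_camera(name): name is "scene" or "top" or "wrist"; returns the picture (400x640x3 uint8, red, green, blue); there is no depth.
- imaging.camera_model(name): a dict with "vfov" (degrees; the focal length in pixels is half the picture's height over the tangent of half this angle, whatever the lens; pixels are square), "cx", "cy" (the principal point, pixels), "xyz" and "orientation" of the camera in the world. Camera axes: x right, y down, z forward; pixel columns grow to the right and rows downward; lengths in m; the calibration is good to about 2 mm. The wrist camera is an equidistant fisheye: a pixel r from the principal point sees the ray r / f radians off the axis. A picture is of the moment at which its call begins: read the wrist's pose just before it. camera_model takes no time and is no camera call; for the wrist camera it gives the pose at the moment of the call.
- hand_in(): hands the job in; it is judged then, once.
Trained networks look in the newest picture that a camera, given by its name, has taken for a name from the list of things; names that differ only in an ending like _2 or _b are one class to them, and where a whole thing is asked for, a point or a joint stands for the part that bears it (a point fixed in the world has none). Each returns a list of dicts, best first, with "conf" (0 to 1); they miss things now and then, are a little off and sometimes report something else, mostly with a low value. They report only what shows in the picture. A call takes as long as a camera call. They do not tell look-alikes from the thing itself.
- imaging.cut_out(thing, camera): "mask" (400x640 bool, what is visible of it) and "centre" ([column, row] in pixels, amid what is visible of it).
The state is a dict: "t": time; "q": joint angles; "joint_vel": joint speeds; "joint_torque": joint torques, N m; "eef_pos": TCP position; "tool_rot": TCP orientation; "contact_force": force on the tool from outside, world axes, zero at the start; "torque": the same for the moment, N m; "gripper_width": opening from 0.0 (shut) to 1.0 (fully open); "grasp_force": force on a finger pad.
Only numpy, scipy, OpenCV 4.12 (cv2) and the standard library are available. Lean on these libraries where they do the work, as an engineer would, in place of code of your own. Each camera call takes 0.05 s, during which the arm holds its last target. There are 200 camera calls.

## Working session

There is one attempt and no reset: what is moved stays moved. The work goes in short steps, Python scripts to look and compute and a tool call to move; the robot and the scene stay as the last step left them, time stands still between calls to the robot, and variables do not carry over. Pictures are saved under pics/ and viewed, at most 10 in all, crops included, and the job is handed in when it is done.

Besides the shell and the picture viewer there is one more tool, called after "Emit:" as name(argument=value, ...) on one line, values as JSON. drive_tool: Moves the arm, as the interface text tells. Its arguments: {"type":"object","properties":{"series":{"type":"array"},"squeeze":{"type":"number"}},"required":["series"]}

```bash
mkdir -p pics; ls; cat > h.py <<'E'
import numpy as np,cv2
from scipy.spatial.transform import Rotation as R
from station import readout,imaging,hand_in
def rot(q): return R.from_quat([q[1],q[2],q[3],q[0]]).as_matrix()
def cam(n):
    m=imaging.camera_model(n); f=200/np.tan(np.radians(m['vfov'])/2)
    return f,m['cx'],m['cy'],np.array(m['xyz']),rot(m['orientation'])
def ray(n,u,v,c=None):
    f,cx,cy,p,M=c or cam(n); x,y=u-cx,v-cy
    if n=='wrist':
        r=np.hypot(x,y); t=r/f; d=np.array([np.sin(t)*x/r,np.sin(t)*y/r,np.cos(t)]) if r>0 else np.array([0,0,1.])
    else: d=np.array([x/f,y/f,1.])
    return p,M@d
def atz(n,u,v,z,c=None):
    p,d=ray(n,u,v,c); return p+d*(z-p[2])/d[2]
def proj(n,P,c=None):
    f,cx,cy,p,M=c or cam(n); d=M.T@(np.array(P)-p)
    if n=='wrist':
        h=np.hypot(d[0],d[1]); t=np.arctan2(h,d[2]); return np.array([cx+f*t*d[0]/h,cy+f*t*d[1]/h])
    return np.array([cx+f*d[0]/d[2],cy+f*d[1]/d[2]])
E
python3 - <<'E'
from h import *
o=readout.get_obs(); print({k:np.round(v,3) for k,v in o.items()}); print(rot(o['tool_rot']).round(3))
for n in ('scene','top','wrist'):
    im=imaging.read_camera(n); cv2.imwrite(f'pics/{n}0.png',im[:,:,::-1]); c=cam(n); print(n,c[0],c[1],c[2],c[3].round(3),c[4].round(2).tolist())
    if n!='wrist':
        for t in ('lathe','control','lever_knob','start_top','stop_button','chuck','gouge','skew','wax_tin','calipers','sanding_block','square_blank'):
            print(n,t,[(round(d['conf'],2),np.round(d['centre'],1).tolist(),int(d['mask'].sum())) for d in imaging.cut_out(t,n)][:3])
a=cv2.imread('pics/scene0.png');b=cv2.imread('pics/top0.png')
E
```

```text
pics
{'t': np.float64(0.0), 'q': array([ 1.198,  0.478,  0.022,  1.556, -0.012,  1.109, -0.083]), 'joint_vel': array([-0.001,  0.   ,  0.003,  0.   ,  0.001,  0.001,  0.002]), 'joint_torque': array([ 1.0000e-03, -5.9644e+01,  1.6090e+00, -2.8120e+01,  1.3000e-02,
        9.0000e-03,  0.0000e+00]), 'eef_pos': array([ 0.176, -0.651,  0.23 ]), 'tool_rot': array([-0.001,  0.991,  0.132, -0.   ]), 'contact_force': array([-0.048, -0.587, -0.44 ]), 'torque': array([ 0.047, -0.029, -0.014]), 'grasp_force': np.float64(0.0), 'gripper_width': np.float64(1.001)}
[[ 0.965  0.262 -0.001]
 [ 0.262 -0.965  0.002]
 [-0.    -0.002 -1.   ]]
scene 362.7293000144756 314.0113022482948 205.816244154428 [1.069 0.827 1.153] [[-0.8, 0.39, -0.45], [0.6, 0.55, -0.58], [0.02, -0.74, -0.68]]
scene lathe [(0.96, [274.2, 264.1], 10947)]
scene control [(0.97, [414.9, 258.3], 1114), (0.77, [363.8, 275.1], 1188), (0.37, [273.7, 263.7], 11079)]
scene lever_knob [(0.51, [334.4, 240.7], 102)]
scene start_top [(0.52, [427.1, 261.8], 44)]
scene stop_button [(0.63, [352.0, 257.2], 82), (0.62, [400.1, 246.1], 63), (0.34, [32
[... 673 characters left out ...]
7)]
top lever_knob [(0.65, [251.7, 164.3], 227), (0.62, [392.4, 205.7], 678)]
top start_top [(0.37, [197.3, 273.5], 63)]
top stop_button [(0.44, [228.6, 264.9], 100), (0.4, [247.6, 203.6], 95)]
top chuck [(0.64, [393.1, 205.5], 726), (0.44, [246.8, 201.3], 129)]
top gouge [(0.87, [482.8, 216.0], 1127)]
top skew [(0.64, [146.1, 201.9], 767)]
top wax_tin [(0.79, [282.0, 193.5], 374)]
top calipers [(0.89, [325.2, 190.5], 359)]
top sanding_block [(0.86, [182.7, 176.3], 659), (0.32, [217.3, 209.3], 48)]
top square_blank [(0.56, [314.2, 216.6], 749)]
wrist 309.70691628693146 322.08104306617753 195.7085031583126 [ 0.252 -0.63   0.373] [[0.26, -0.92, -0.3], [-0.97, -0.25, -0.08], [0.0, 0.31, -0.95]]
```

View pics/scene0.png

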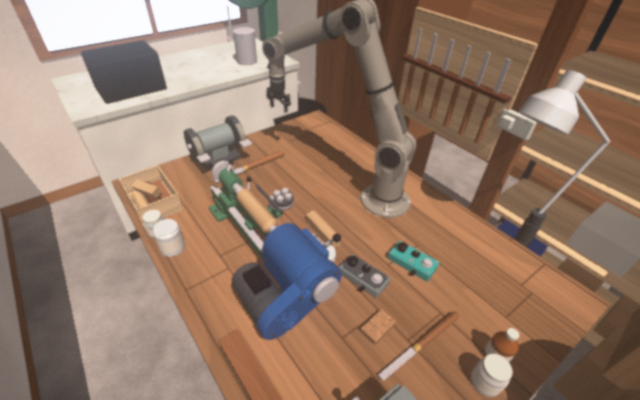

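View pics/top0.png

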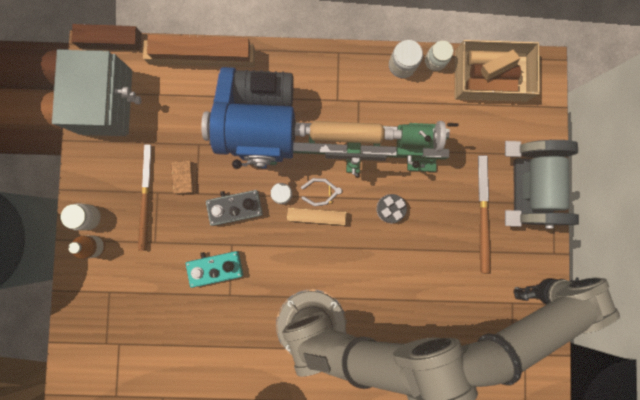

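```bash
python3 - <<'E'
import cv2,numpy as np
a=cv2.imread('pics/scene0.png')[215:305,290:450];b=cv2.imread('pics/top0.png')[100:230,190:350]
cv2.imwrite('pics/crop1.png',np.vstack([cv2.resize(a,None,fx=4,fy=4,interpolation=2)[:, :640],cv2.resize(b,None,fx=4,fy=4,interpolation=2)])[300*0:880][:].copy()) if 0 else cv2.imwrite('pics/crop1.png',np.hstack([cv2.resize(a,(400,225),interpolation=2).copy() if 0 else cv2.resize(a[:, :100],(400,360),interpolation=2),cv2.resize(b[50:130,:100],(400,320),interpolation=2).__class__(np.vstack([0])) if 0 else cv2.copyMakeBorder(cv2.resize(b[40:130,:100],(400,360),interpolation=2),0,0,0,0,0)]))
E
```

```text
(no output)
```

View pics/crop1.png

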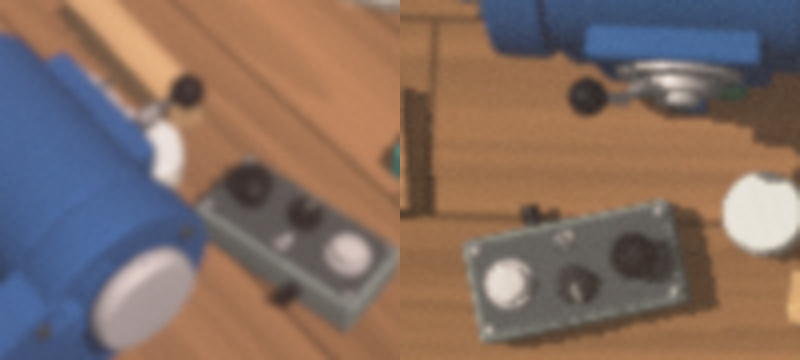

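The crops show the knob at top (237,164) and scene (336.7,238). Two boxes could be taken for the control: grey at top (235,208) and turquoise at (214,268), so grey is the one. Its steel start button is at (217,211), and the black mushroom at (249,204).

```bash
python3 - <<'E'
from h import *
def tri(a,b):
    p,d=ray('top',*a);q,e=ray('scene',*b); A=np.stack([d,-e],1); s=np.linalg.lstsq(A,q-p,rcond=None)[0]
    x,y=p+d*s[0],q+e*s[1]; return (x+y)/2,np.linalg.norm(x-y)
print('knob',atz('top',237,164.2,.273),atz('scene',336.7,238,.273),tri((237,164.2),(336.7,238)))
print('start',atz('top',216.75,211.3,.063),atz('scene',377,278.3,.063),tri((216.75,211.3),(377,278.3)))
print('stop',atz('top',248.75,203.75,.08))
print('hub',atz('top',259.5,163.5,.19))
# blank axis, bed
for u,v,z in [(310,131,.18),(380,131,.18)]: print(atz('top',u,v,z))
for n in ('chuck','wax_tin','calipers','sanding_block','square_blank'): 
    for d in imaging.cut_out(n,'top')[:1]: print(n,d['conf'],atz('top',*d['centre'],.03))
m=imaging.cut_out('lathe','top')[0]['mask']; ys,xs=np.nonzero(m); print(xs.min(),xs.max(),ys.min(),ys.max())
E
```

```text
knob [0.51472552 0.23440386 0.273     ] [0.51670752 0.23769294 0.273     ] (array([0.5148947 , 0.23519759, 0.26965548]), np.float64(0.0007671262471845916))
start [0.38089569 0.32940867 0.063     ] [0.39070113 0.33740191 0.063     ] (array([0.38178202, 0.33166982, 0.0493769 ]), np.float64(0.0011652398730854973))
stop [0.40872559 0.2204224  0.08      ]
hub [0.53031823 0.17729705 0.19      ]
[0.64073716 0.02213828 0.18      ]
[ 0.64785215 -0.20070891  0.18      ]
chuck 0.64 [ 0.42027823 -0.27190097  0.03      ]
wax_tin 0.79 [0.45029682 0.11368201 0.03      ]
calipers 0.89 [ 0.46523841 -0.03540318  0.03      ]
sanding_block 0.86 [0.49954871 0.4587501  0.03      ]
square_blank 0.56 [ 3.73784763e-01 -9.39936195e-06  3.00000000e-02]
201 457 67 177
```

Emit:
drive_tool(series=[[0,0,-4.5,6.7,1],[0,0,-4.5,6.7,1],[2.4,-3.6,-2,0,1],[2.6,-4,-1,0,1],[2.6,-4,0,0,1],[2.6,-4,0,0,1],[2.6,-4,0,0,1],[2.6,-4,0,0,1]], squeeze=30)

```text
t: 2.45
eef_pos: [0.324, -0.409, 0.3516]
tool_rot: [0.0, 1.0, 0.015, 0.0]
contact_force: [1.5, -0.1, -0.5]
gripper_width: 0.003
grasp_force: 0.0
```

Emit:
drive_tool(series=[[2.4,-4,0,0,1],[2.4,-4,0,0,1],[2.4,-4,0,0,1],[2,-4.5,0,0,1],[1.5,-4.7,0,0,1],[1,-4.8,0,0,1],[1,-4.8,0,0,1],[1,-4.8,0,0,1]])

```text
t: 3.25
eef_pos: [0.4492, -0.0489, 0.3517]
tool_rot: [0.0, 1.0, 0.015, 0.0]
contact_force: [0.5, -1.2, -0.3]
gripper_width: -0.003
grasp_force: 0.0
```

Emit:
drive_tool(series=[[0.5,-4.8,0,0,1],[0.5,-4.8,0,0,1],[0.5,-4.8,0,0,1],[0,-4.8,0,0,1],[0,-4.8,0,0,1],[0,0,0,0,1],[0,0,0,0,1]])

```text
t: 3.95
eef_pos: [0.4565, 0.1905, 0.3513]
tool_rot: [-0.0, 1.0, 0.017, -0.0]
contact_force: [0.0, -0.4, -0.0]
gripper_width: -0.0
grasp_force: 0.0
```

Emit:
drive_tool(series=[[1,-4,0,0,1],[2,-4,0,0,1],[3,-2.3,0,0,1],[0,0,0,0,1],[0,0,0,0,1],[0,0,0,0,1]])

```text
t: 4.55
eef_pos: [0.5136, 0.2925, 0.3513]
tool_rot: [0.001, 1.0, 0.014, -0.0]
contact_force: [0.2, 0.4, 0.7]
gripper_width: -0.003
grasp_force: 0.0
```

```bash
python3 - <<'E'
from h import *
o=readout.get_obs(); c=cam('wrist'); im=imaging.read_camera('wrist'); print(o['eef_pos'],c[3])
for k,P in dict(knob=(.515,.235,.273),start=(.382,.330,.063),stop=(.409,.22,.08)).items(): print(k,proj('wrist',P,c))
cv2.imwrite('pics/w1.png',im[:,:,::-1])
for t in ('lever_knob','start_top'): print(t,[(round(d['conf'],2),np.round(d['centre'],1).tolist(),int(d['mask'].sum())) for d in imaging.cut_out(t,'wrist')][:3])
E
```

```text
[0.51364384 0.29251751 0.35125124] [0.59178552 0.29555407 0.49290942]
knob [397.50940482 205.39839012]
start [295.46323829 239.33849695]
stop [369.52271145 229.53957735]
lever_knob [(0.82, [405.3, 194.0], 1895)]
start_top []
```

View pics/w1.png

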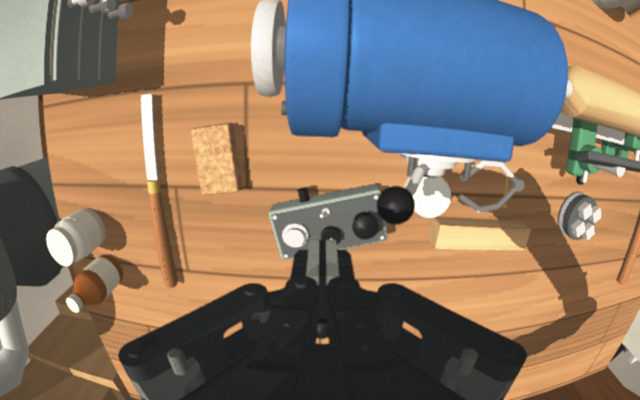

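Emit:
drive_tool(series=[[0,0,4.5,0,1],[0,0,4.5,0,1],[0,0,0,0,1],[0,0,0,0,1],[0,2,0,0,1],[0,2,0,0,1],[0,2,0,0,1],[0,2,0,0,1]])

```text
t: 5.5
eef_pos: [0.518, 0.2229, 0.2696]
tool_rot: [-0.006, 1.0, 0.019, 0.006]
contact_force: [0.8, 0.5, 0.8]
gripper_width: -0.002
grasp_force: 0.6
```

Emit:
drive_tool(series=[[0,1.5,0,0,1],[0,1.5,0,0,1],[0,1.2,0,0,1],[0,1,0,0,1],[0,0,0,0,1]])

```text
t: 6.0
eef_pos: [0.5183, 0.1598, 0.2618]
tool_rot: [0.001, 1.0, 0.014, 0.0]
contact_force: [0.2, -0.5, 0.8]
gripper_width: 0.002
grasp_force: 0.0
```

Emit:
drive_tool(series=[[0,1,0,0,1],[0,0,0,0,1]])

```text
t: 6.2
eef_pos: [0.5182, 0.1508, 0.2612]
tool_rot: [0.001, 1.0, 0.015, -0.0]
contact_force: [0.8, -1.0, -0.2]
gripper_width: -0.001
grasp_force: 0.0
```

```bash
python3 - <<'E'
from h import *
o=readout.get_obs(); c=cam('wrist'); im=imaging.read_camera('wrist'); print(o['eef_pos'],o['contact_force'])
for y in (.217,.16,.103): print('knob',y,proj('wrist',(.515+.03*(.217-y),.235-(.217-y),.29 if y==.16 else .273),c))
cv2.imwrite('pics/w2.png',im[:,:,::-1])
E
```

```text
[0.51824685 0.15077783 0.26119648] [ 0.77115803 -0.99895519 -0.18187133]
knob 0.217 [164.84443425 262.50340559]
knob 0.16 [262.08661348 287.40179331]
knob 0.103 [383.77994781 267.5388592 ]
```

View pics/w2.png

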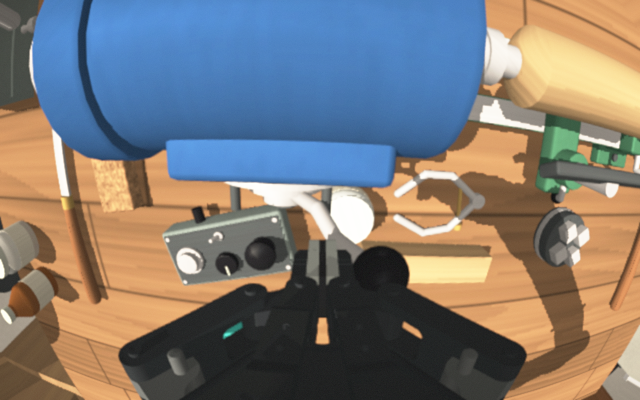

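The knob is at (381,268), and I predicted (384,268) for the far stop. I'll nudge it to confirm it is against the stop, and refine the start button position from (189,261).

Emit:
drive_tool(series=[[0,0.5,0,0,1],[0,0,0,0,1],[0,0,0,0,1]])

```text
t: 6.55
eef_pos: [0.5179, 0.1499, 0.2614]
tool_rot: [-0.002, 1.0, 0.017, 0.0]
contact_force: [0.6, 5.1, -1.0]
gripper_width: 0.003
grasp_force: 2.7
```

```bash
python3 - <<'E'
from h import *
f=309.70691628693146; c=cam('wrist')
M=c[4]; o=readout.get_obs(); off=c[3]-o['eef_pos']
for (u,v),t in (((295,236),[0.51364,.29252,.35125]),((189,261),[.51825,.15078,.2612])):
    print(atz('wrist',u,v,.063,(c[0],c[1],c[2],np.array(t)+off,M)))
print(o['eef_pos'],o['contact_force'])
E
```

```text
[0.38758285 0.33149008 0.063     ]
[0.38870006 0.32758497 0.063     ]
[0.51794285 0.14987011 0.26141673] [ 0.61323473  5.0792945  -0.97723676]
```

Emit:
drive_tool(series=[[0,-2,0,0,1],[0,-2,-1,0,1],[-2.6,-3.5,-1,0,1],[-4,-3,0,0,1],[-4,-3,1,0,1],[-2,-4.4,2,0,1],[0,0,4,0,1],[0,0,4,0,1]])

```text
t: 7.35
eef_pos: [0.3877, 0.3221, 0.1722]
tool_rot: [-0.001, 1.0, 0.017, 0.001]
contact_force: [1.3, -0.2, -0.4]
gripper_width: -0.002
grasp_force: 0.0
```

Emit:
drive_tool(series=[[0,0,3,0,1],[0,0,0,0,1],[0,0,0,0,1]])

```text
t: 7.65
eef_pos: [0.3883, 0.3204, 0.1428]
tool_rot: [-0.0, 1.0, 0.016, -0.0]
contact_force: [0.2, 0.2, 0.5]
gripper_width: -0.004
grasp_force: 0.0
```

```bash
python3 - <<'E'
from h import *
o=readout.get_obs(); c=cam('wrist'); im=imaging.read_camera('wrist'); print(o['eef_pos'],o['contact_force'])
for k,P in dict(start=(.386,.330,.063),tcp=o['eef_pos']).items(): print(k,proj('wrist',P,c))
for n in ('top',):
  imaging.read_camera(n)
  for t in ('lever_knob',): print([(d['conf'],d['centre']) for d in imaging.cut_out(t,n)])
print(proj('top',(.519,.121,.273)))
cv2.imwrite('pics/w3.png',im[:,:,::-1])
E
```

```text
[0.38834707 0.32038631 0.14284756] [0.18819659 0.21661733 0.50180735]
start [310.1451529  207.04909488]
tcp [323.23240775 255.69465907]
[(0.5, [260.8, 162.6])]
[275.33602877 163.9478896 ]
```

View pics/w3.png

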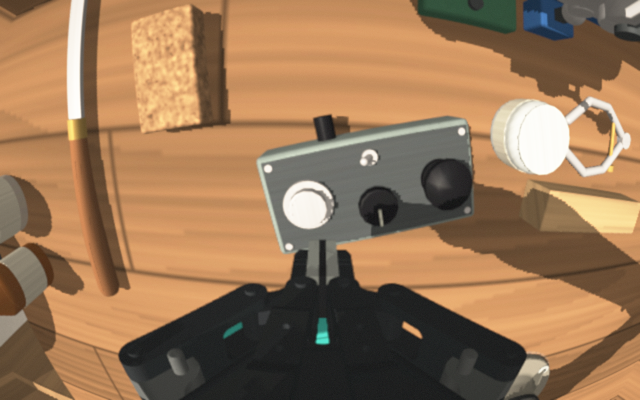

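Emit:
drive_tool(series=[[0,-1,2,0,1],[0,0,3,0,1],[0,0,2.2,0,1],[0,0,0,0,1],[0,0,0.5,0,1],[0,0,0.5,0,1],[0,0,0.3,0,1],[0,0,0,0,1]])

```text
t: 8.6
eef_pos: [0.3892, 0.331, 0.0583]
tool_rot: [-0.001, 1.0, 0.015, 0.001]
contact_force: [2.0, 2.0, 4.3]
gripper_width: -0.001
grasp_force: 2.1
```

Emit:
drive_tool(series=[[0,0,0.2,0,1],[0,0,0.2,0,1],[0,0,0,0,1],[0,0,0,0,1]])

```text
t: 9.0
eef_pos: [0.3894, 0.3311, 0.0566]
tool_rot: [-0.0, 1.0, 0.015, 0.002]
contact_force: [-4.6, -6.1, 34.2]
gripper_width: 0.001
grasp_force: 17.3
```

The force jumped to 34 N at z = 0.0566, so the button is bottomed out and fully in. Backing off now.

Emit:
drive_tool(series=[[0,0,-1,0,1],[0,0,-3,0,1],[0,0,-4,0,1],[0,0,-4,0,1],[-2,0,-4,0,1],[0,0,0,0,1],[0,0,0,0,1],[0,0,0,0,1]])

```text
t: 9.8
eef_pos: [0.3679, 0.3282, 0.2121]
tool_rot: [0.001, 1.0, 0.015, -0.001]
contact_force: [0.5, -0.2, -0.2]
gripper_width: -0.002
grasp_force: 0.0
```

```bash
python3 - <<'E'
from h import *
o=readout.get_obs(); print(o['t'],o['eef_pos'],o['contact_force'])
t=imaging.read_camera('top')[100:230,190:340]; s=imaging.read_camera('scene')[205:335,290:440]
cv2.imwrite('pics/end.png',np.hstack([cv2.resize(x,(400,346),interpolation=2) for x in (t,s)])[:,:,::-1])
print(proj('top',(.519,.121,.273))-[190,100],proj('top',(.517,.178,.29))-[190,100])
E
```

```text
9.8 [0.36787172 0.32821927 0.2120737 ] [ 0.4682174  -0.20891279 -0.19971587]
[85.33602877 63.9478896 ] [65.41388438 63.21796402]
```

View pics/end.png

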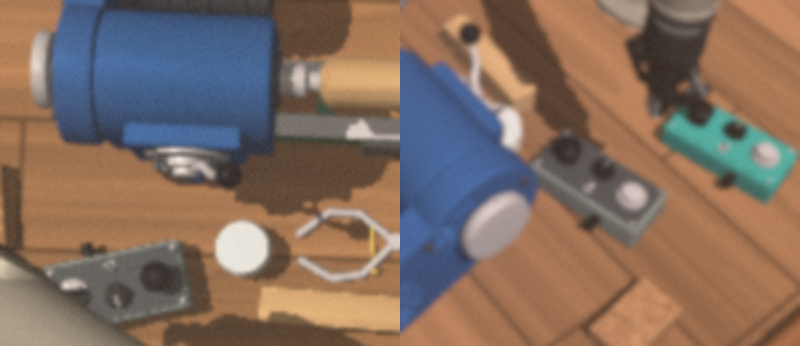

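The knob rests at the far stop, at crop (228,173) against a predicted (228,171). The start button is out, the mushroom is untouched and the arm is clear.

```bash
python3 -c "
from station import hand_in
print(hand_in())"
```

```text
the job is handed in; nothing more can be done
None
```

The range lever is at its far stop, the start button was pressed fully in and is out again, the stop button and bench items weren't touched, and the job is handed in; the hand-in returned no verdict.

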